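# Seat a bearing under the width gauge and store its reading

## Task

Push the black-sealed bearing along the bed of the width gauge and in under the low bridge, flat on the bed and gently, until it is fully home against the stop pins; do not lift or tip it and do not bump the bridge or its dial. Then press the green button on the logger box fully down to store the reading, let it come back up and move clear, leaving the bearing against the pins and everything else on the bench undisturbed.

Things in the scene. Friction and masses are not known exactly. Their poses are not given: they have to be found in the camera images.
- gauge: bearing width gauge, fixed: dark steel bed plate 340 x 160 mm, 12 mm thick. Origin at the centre of its underside, z up, x along the feed, from the open infeed end to the bridge. Its frame, mm: bed top z 12; bridge legs x 50 to 116, inner faces y +-47; two steel stop pins, 10 mm thick, 16 mm high, under the bridge at x 101, y +-29. The bearing starts on the infeed end of the bed, x -115 to -75
- mouth (a point): on the bed top, midway between the two aluminium guide rails where they become parallel (gauge frame -5, 0, 12 mm). The rails are 12 mm high; inner faces at y +-47 from x -5 to 50, and flared outward behind that to about y +-66 at x -45
- bridge: steel bridge plate of the gauge with a round dial indicator on it; origin and axes as the gauge. There, mm: plate from x 50 to 116, y +-73, underside at z 35 (23 mm above the bed), top at z 53; dial indicator (57 mm across) above it from x 72 to 129, y +-18, up to z 145
- bearing: ball bearing lying flat, steel rings, black seal: 90 mm outside, 50 mm bore, 20 mm high, about 0.46 kg; origin at the centre of its underside, z up
- bearing_center (a point): centre of the bearing, half-way up (10 mm above the bed)
- home (a point): where the bearing's centre is when it sits against both stop pins (gauge frame 60, 0, 22 mm); the rear 35 mm of the bearing then still stands out of the bridge on the infeed side
- logger: grey logger box 110 x 90 x 40 mm with a dark screen, fixed to the bench; origin at the centre of its underside
- store_top (a point): centre of the top face of the green round button (32 mm across) on the logger box, moving with the button; about 62 mm above the bench; pressed straight down
- store (a joint): travel of the green button in m: 0 up, 0.006 fully down; spring, 1.5 N to start and 5 N fully down; returns by itself
- master: setting master: brass disc 52 mm across and 20 mm high with a small knob on top, 42 mm high in all; origin under its centre; leave alone
- plug_gauge: plug gauge standing upright: steel cylinder 32 mm across, dark handle, red end, 97 mm high; origin under its centre; leave alone
- caliper: steel caliper with grey digital head, lying flat, about 235 mm long and 80 mm wide, 10 mm high; leave alone
- marker: white marker pen with blue cap, 105 mm long, 14 mm thick, lying flat; origin under its middle; leave alone
- cleaner: white cleaner bottle with red cap, 56 mm across, 150 mm high; origin under its centre; leave alone
- grease_jar: yellow jar with black lid, 60 mm across, 55 mm high; origin under its centre; leave alone
- reject_bearing: another bearing, orange seals, 90 mm across, 20 mm high, lying in the red reject tray (240 x 160 mm, walls 40 mm high); leave alone
Not all that is in view belongs to the job. What is shaped like the bearing but turquoise is not meant. What is shaped like the logger but blue is not meant.

How it is judged:
By the outcome, as a careful person would: the job done as asked, in the order asked, and still so for the second after the job is handed in, with the robot touching nothing.
It also fails if it takes over 45 s, if anything falls off the work surface, if the arm or the gripper's body presses on something with over 40 N, if the wrist force passes 120 N, or if a joint passes its speed limit or range.

## Robot

A 6-joint arm with a two-finger parallel gripper is mounted at the origin on the work surface. World frame = base frame: x ahead of the robot, y to its left, z up, the work surface at z = 0. Lengths are in m, angles in degrees, forces in N, time in s.
With the tool pointing down it reaches from about 0.3 to 0.75 m from the base axis. Payload 8.5 kg.
Tool frame: the origin (TCP) lies midway between the tips of the shut fingers; the grasp point (between the pads) lies 19 mm behind it (env.grip_depth is the distance from the TCP to the grasp point, in m); y points along the fingers, x is the direction in which the jaws open and shut, and the axes are right-handed (so a half turn about y gives the same grasp; the last joint's range is limited). The gripper opens to 85 mm and grips with 20 to 120 N. Pads are 22 mm wide; open, the fingers measure 114 mm over their backs; the gripper's body (76 mm by 85 mm) begins 54 mm behind the grasp point. The pads swing forward as they close: fully open they stand 13 mm farther back than shut.
Start: joints at [61.805, 21.807, 74.336, -0, 83.858, -12.336], TCP at [0.15, 0.529, 0.231] pointing down, gripper open.
Joint ranges: [-178.18, 178.18], [-50.72, 133.34], [12.68, 142.11], [-81.47, 261.47], [9.98, 163.14], [-165.26, 165.26]. Speed limits (degrees/s): [136.94, 136.94, 180, 180, 180, 180].

## Interface

Orientations are given as a 3x3 rotation matrix whose columns are the frame's x, y, z axes.
In Python, from rig import env gives the robot as it stands.
- The arm moves only by the shell command python3 -m inch 'ROWS' [FORCE]. ROWS is JSON, a list that holds one entry, the list of rows, each a list of 7 numbers: the gripper command: -1 is shut, 1 is fully open, values between are in proportion, then the shift along the world's x, y, z in cm, then the turn, a rotation vector about the world's x, y, z in degrees. In form: [[[grip, dx, dy, dz, rx, ry, rz], ...]]. A call has 1 to 20 rows; each row is the pose to reach, as a shift and turn from the pose commanded when the call began; what a row does not reach only later rows make up. A row lasts 1/8 s, in which the tool goes at most 62.5 mm and 10.7 degrees, less where a joint would pass 70% of its speed; a pose out of reach is approached as far as the arm can. A call with a gripper value outside its range is refused whole. The fingers move at their own pace and stop on an object; FORCE is the grip in N (left out, the last holds). Time passes only in rows, so rows that repeat a pose let the fingers close. It gives the time, the measured TCP pose, the force and the opening at its end, in the units of the state.
- env.observe(): the state, without advancing time (a new reading comes with each control period).
- env.get_image(name): name is "scene" or "top"; returns a dict with "frame" (384x512x3 uint8, red, green, blue), "mtx" (3x3 intrinsics, pixels), "distortion" ([k1, k2, p1, p2, k3] as OpenCV has them; the pictures are not rectified), "rvec" (rotation vector, rad) and "tvec" (3), from world to camera coordinates, as OpenCV has them. Camera axes: x right, y down, z forward; pixel columns grow to the right and rows downward; lengths in m; the calibration is good to about 2 mm. A picture is of the moment at which its call begins. There is no depth.
- env.close_job(): hands the job in, once; it reports no verdict.
The state is a dict: "time_s": time; "q": joint angles; "qvel": joint speeds; "joint_efforts": joint torques, N m; "position": TCP position; "tool_rot": TCP orientation; "ft_force": force on the tool from outside, world axes, zero at the start; "wrist_torque": the same for the moment, N m; "grip_width": finger opening in m.
Only numpy, scipy, OpenCV 4.12 (cv2) and the standard library are available. Lean on these libraries where they do the work, as an engineer would, in place of code of your own. Each camera call takes 0.05 s, during which the arm holds its last target.

## Working session

There is one attempt and no reset: what is moved stays moved. The work goes in short steps, Python scripts to look and compute and a shell command to move; the robot and the scene stay as the last step left them, time stands still between calls to the robot, and variables do not carry over. Pictures are saved under pics/ and viewed, and the job is handed in when it is done.

```bash
mkdir -p pics; ls; python3 - <<'E'
from rig import env
import cv2,pickle
for n in("scene","top"):
    d=env.get_image(n); pickle.dump(d,open(n+'.pkl','wb'))
    cv2.imwrite(f'pics/{n}0.png',cv2.resize(d["frame"][:,:,::-1],(800,600),interpolation=cv2.INTER_CUBIC))
    print(n,d['mtx'],d['distortion'],d['rvec'],d['tvec'])
o=env.observe();print(o)
E
```

```text
pics
scene [[360.1360193    0.         258.72280258]
 [  0.         360.1360193  188.79946098]
 [  0.           0.           1.        ]] [-0.03322983  0.          0.          0.          0.        ] [ 0.58370637  2.63540993 -1.17475671] [ 0.47505799 -0.05149513  1.16589731]
top [[442.65253224   0.         254.19876332]
 [  0.         442.65253224 190.53018087]
 [  0.           0.           1.        ]] [-0.07673473  0.          0.          0.          0.        ] [ 2.12501372 -2.18408241  0.16201301] [-0.01522528  0.48466278  1.22355293]
{'time_s': 0.1, 'q': array([ 6.18052068e+01,  2.18390696e+01,  7.43798999e+01,  4.76753727e-04,
        8.38567191e+01, -1.23353078e+01]), 'qvel': array([ 0.02963094, -0.17135665, -0.23464833,  0.01380659,  0.0469359 ,
       -0.03846251]), 'joint_efforts': array([ 3.72643350e-03, -4.49217868e+01, -2.31658155e+01, -8.87101260e-05,
        3.60495898e-03, -4.28322380e-05]), 'position': array([0.15017523, 0.52883393, 0.23075834]), 'tool_rot': array([[ 2.73279545e-01, -6.31432938e-04, -9.61934453e-01],
       [ 9.61933797e-01, -1.16036409e-03,  2.73280121e-01],
       [-1.28875226e-03, -9.99999127e-01,  2.90292913e-04]]), 'ft_force': array([0.4559798 , 0.38441291, 0.03677049]), 'wrist_torque': array([ 0.03693873,  0.0470463 , -0.00376917]), 'grip_width': 0.08549644085115671}
```

View pics/scene0.png

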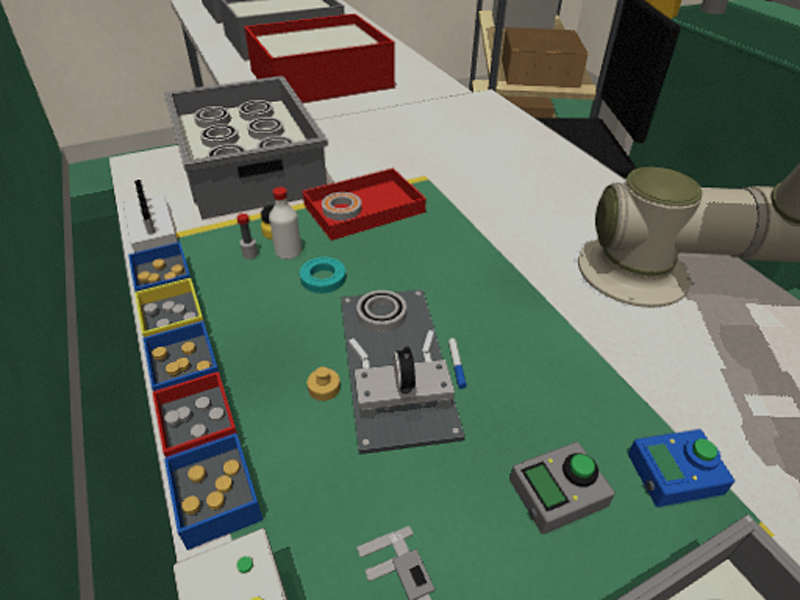

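View pics/top0.png

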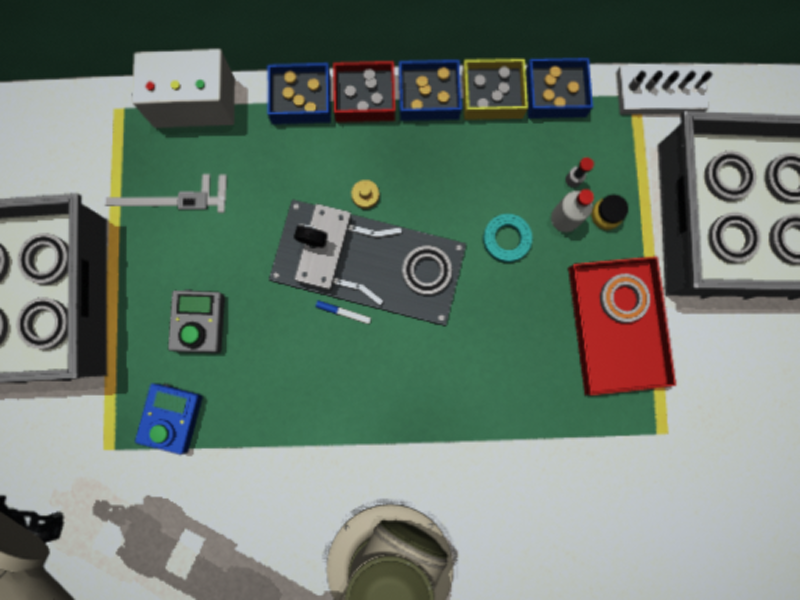

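Scene picture: the black-sealed bearing is at (381,308) on the gauge bed. The turquoise ring is at (323,273) and the reject bearing at (341,206). The grey logger's button is at (581,467), and the blue decoy logger at (683,467). Top picture: bearing (428,270), turquoise ring (508,237), reject bearing (626,298), grey logger button (190,335), blue logger (167,420). I choose the bearing at (428,270) and the grey box at (195,322). Next I'll check both in a close crop.

```bash
cat > h.py <<'E'
import cv2,numpy as np,pickle
def ray(d,u,v):
    p=cv2.undistortPoints(np.array([[[u,v]]],float),d['mtx'],d['distortion'])[0,0]
    R=cv2.Rodrigues(np.array(d['rvec']))[0]; t=np.array(d['tvec']).ravel()
    return -R.T@t, R.T@np.array([p[0],p[1],1])
def at(d,u,v,z):
    c,r=ray(d,u,v); return c+r*(z-c[2])/r[2]
def proj(d,P):
    return cv2.projectPoints(np.array(P,float).reshape(-1,1,3),np.array(d['rvec']),np.array(d['tvec']),d['mtx'],d['distortion'])[0][:,0]
def crop(d,u0,v0,w,h,k,name,draw=None):
    f=d['frame'][v0:v0+h,u0:u0+w,::-1]; f=cv2.resize(f,None,fx=k,fy=k,interpolation=cv2.INTER_CUBIC)
    for i in range(0,w,20):
        cv2.putText(f,str(u0+i),(i*k,10),0,.35,(0,255,255),1); cv2.line(f,(i*k,12),(i*k,18),(0,255,255),1)
    for i in range(20,h,20):
        cv2.putText(f,str(v0+i),(0,i*k+4),0,.35,(0,255,255),1); cv2.line(f,(24,i*k),(30,i*k),(0,255,255),1)
    if draw is not None:
        for u,v in draw: cv2.circle(f,(int(round((u-u0+.5)*k)),int(round((v-v0+.5)*k))),2,(255,0,255),-1)
    cv2.imwrite('pics/'+name,f)
def load(n): return pickle.load(open(n+'.pkl','rb'))
E
python3 - <<'E'
from h import *
d=load('top')
crop(d,168,122,134,92,6-1,'c1.png')
crop(d,80,180,70,115,5,'c2.png')
E
```

```text
(no output)
```

View pics/c1.png

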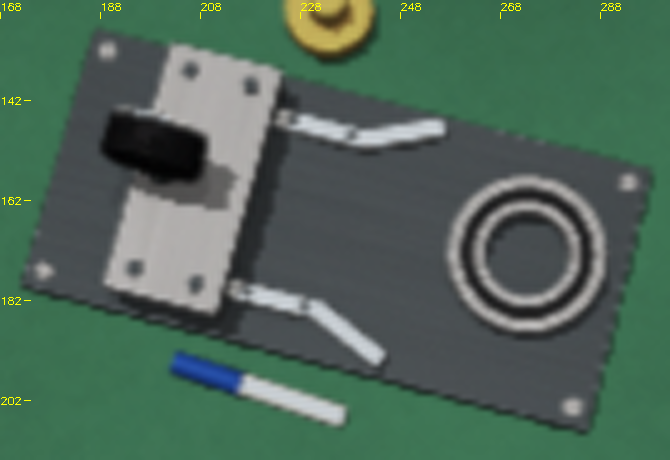

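View pics/c2.png

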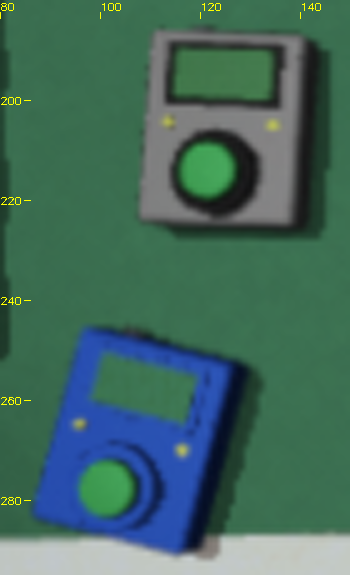

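```bash
cat > m.py <<'E'
from h import *
from scipy.optimize import least_squares
d=load('top')
C=np.array([(95,30),(652,170),(588,432),(22,288)])/5+[168-.4,122-.4]
W=np.array([at(d,u,v,.012) for u,v in C])
G=np.array([(170,-80),(-170,-80),(-170,80),(170,80)])/1000.  # gauge x toward bridge
for Gs in (G,G*[1,-1]):
    def f(p):
        c,s=np.cos(p[2]),np.sin(p[2]); return (Gs@np.array([[c,s],[-s,c]])+p[:2]-W[:,:2]).ravel()
    r=least_squares(f,[0,.5,1.3]); print(r.x,np.degrees(r.x[2]),r.cost,f(r.x)*1000)
    if r.cost<1e-4: g=r.x
print('edges',[np.linalg.norm(W[i]-W[(i+1)%4]) for i in range(4)])
b=at(d,526.5/5+167.6,255/5+121.6,.032);print('bearing',b)
print('diam',np.linalg.norm(at(d,447/5+167.6,173,.032)-at(d,606/5+167.6,173,.032)))
c,s=np.cos(g[2]),np.sin(g[2]);R=np.array([[c,-s],[s,c]])
print('bearing in gauge',R.T@(b[:2]-g[:2])*1000)
for n,p in dict(home=(.06,0),mouth=(-.005,0),infeed=(-.12,0)).items(): print(n,R@p+g[:2])
print('btn',at(d,207/5+79.6,170/5+179.6,.062))
np.save('g.npy',g)
E
python3 m.py
```

```text
[0.55692379 0.02448486 1.29309606] 74.08894650071588 1.5852407180623575e-06 [ 0.35871526  0.44759325  0.32509711 -0.99180968 -0.5909115  -0.51725791
 -0.09290087  1.06147434]
[0.55692379 0.02448486 1.29191583] 74.02132470898462 0.05094334205964699 [-153.29257868   44.34642124 -153.71203411   43.01725367  153.06038244
  -44.41608591  153.94423035  -42.947589  ]
edges [np.float64(0.3386067204003667), np.float64(0.15898912171716598), np.float64(0.33834522758573266), np.float64(0.159398076501983)]
bearing [ 0.53468661 -0.08350134  0.032     ]
diam 0.0910955151011725
bearing in gauge [-109.94528843   -8.21861288]
home [0.57337248 0.08218617]
mouth [0.55555307 0.01967642]
infeed [ 0.52402642 -0.09091775]
btn [0.42553539 0.34227166 0.062     ]
```

Both crops agree with the descriptions: black seal, and grey box with a green button at about (121,213). The bed measures 338 x 159 mm and the bearing 91 mm across. Next I'll cross-check these poses in the scene camera.

```bash
python3 - <<'E'
from h import *
d=load('scene'); g=np.load('g.npy');c,s=np.cos(g[2]),np.sin(g[2]);R=np.array([[c,-s],[s,c]])
def G(x,y,z): 
    p=R@(x,y)+g[:2]; return [p[0],p[1],z]
P=[G(sx*.17,sy*.08,.012) for sx in(1,-1) for sy in (1,-1)]
P+=[G(-.110+.045*np.cos(a),-.008+.045*np.sin(a),.032) for a in np.arange(0,6.28,.5)]
P+=[G(.05,y,.053) for y in(-.073,.073)]+[G(-.005,y,.024) for y in(-.047,.047)]
B=[.4255,.3423,.062]
P+=[[B[0]+.016*np.cos(a),B[1]+.016*np.sin(a),.062] for a in np.arange(0,6.28,.7)]+[B]
uv=proj(d,P)
crop(d,205,175,105,120,5,'s1.png',uv)
crop(d,320,270,80,75,7,'s2.png',uv)
E
```

```text
(no output)
```

View pics/s1.png

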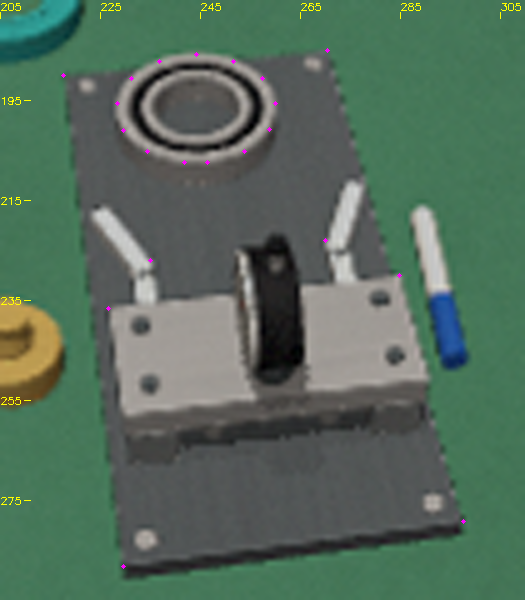

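View pics/s2.png

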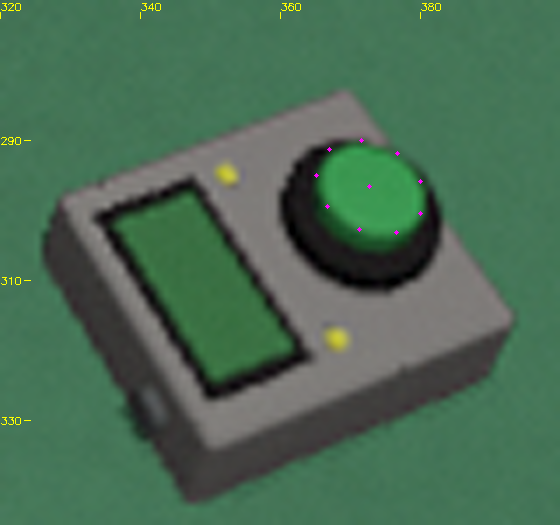

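The reprojection matches to about 1 px. The plan is to use the half-open fingers as a V-cradle behind the bearing, with the jaw axis across the feed. First I move to a point above and behind it.

```bash
python3 -m inch '[[[-0.05,2.5,-4.5,1,0,0,-6],[-0.05,5,-9,2,0,0,-12],[-0.05,7.5,-13.5,2,0,0,-18],[-0.05,10,-18,2,0,0,-24],[-0.05,12.5,-22.5,2,0,0,-30],[-0.05,15,-27,2,0,0,-36],[-0.05,17.5,-31.5,2,0,0,-43],[-0.05,20,-36,2,0,0,-50],[-0.05,22.5,-40.5,2,0,0,-57],[-0.05,25,-45,2,0,0,-64],[-0.05,27.5,-50,2,0,0,-71],[-0.05,30,-55,2,0,0,-78],[-0.05,32.5,-60,2,0,0,-84],[-0.05,35,-64,1,0,0,-90],[-0.05,36.7,-67.5,0,0,0,-90],[-0.05,36.7,-67.5,0,0,0,-90],[-0.05,36.7,-67.5,0,0,0,-90]]]'
python3 - <<'E'
from h import *
from rig import env
for n in("scene","top"):
    d=env.get_image(n); cv2.imwrite(f'pics/{n}1.png',cv2.resize(d["frame"][:,:,::-1],(800,600),interpolation=cv2.INTER_CUBIC))
o=env.observe();print(o['q'],o['tool_rot'])
E
```

```text
time_s: 2.22
position: [0.5169, -0.1453, 0.2313]
tool_rot: [[0.962, -0.001, 0.273], [-0.273, 0.001, 0.962], [-0.001, -1.0, 0.0]]
ft_force: [0.3, -0.4, -0.8]
grip_width: 0.0408
[-2.83049010e+01  2.04607599e+01  7.63721654e+01  6.57967001e-03
  8.31435698e+01 -1.25095968e+01] [[ 9.62236492e-01  4.15251933e-04  2.72214549e-01]
 [-2.72214534e-01 -9.41370015e-05  9.62236581e-01]
 [ 4.25196062e-04 -9.99999909e-01  2.24555533e-05]]
```

View pics/scene1.png

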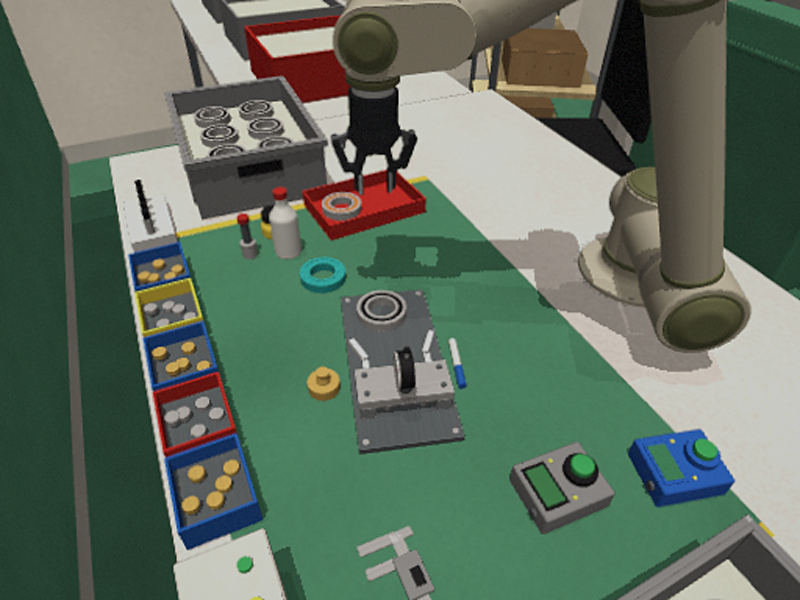

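View pics/top1.png

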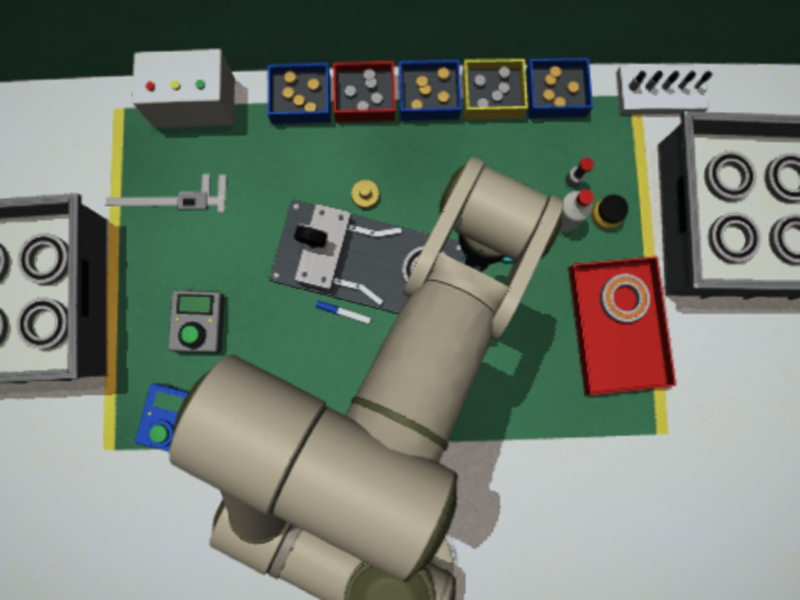

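```bash
python3 - <<'E'
from h import *
d=load('top'); g=np.load('g.npy');c,s=np.cos(g[2]),np.sin(g[2]);R=np.array([[c,-s],[s,c]])
print('bottle cap',at(d,584/1.5625,197/1.5625,.15)); t=at(d,508/1.5625,237/1.5625,.02);print('turq',t,R.T@(t[:2]-g[:2]))
print('marker',[R.T@(at(d,u/1.5625,v/1.5625,.007)[:2]-g[:2]) for u,v in((317,303),(370,320))])
for x,y in((-.175,-.0082),(-.160,-.0082),(-.1,-.003),(-.05,0),(.009,0),(-.02,0)): print(x,y,R@(x,y)+g[:2])
E
```

```text
bottle cap [ 0.63211884 -0.34922344  0.15      ]
turq [ 0.59493618 -0.23890825  0.02      ] [-0.24288121 -0.10876392]
marker [array([0.07137794, 0.09840029]), array([-0.03185759,  0.10465251])]
-0.175 -0.0082 [ 0.5168343 -0.1460586]
-0.16 -0.0082 [ 0.52094648 -0.13163328]
-0.1 -0.003 [ 0.53239438 -0.07250642]
-0.05 0 [ 0.54321655 -0.02359956]
0.009 0 [0.55939109 0.03314006]
-0.02 0 [0.5514409  0.00525109]
```

```bash
python3 -m inch '[[[-0.05,0,-0.1,-4,0,0,0],[-0.05,0,-0.1,-8,0,0,0],[-0.05,0,-0.1,-12,0,0,0],[-0.05,0,-0.1,-16,0,0,0],[-0.05,0,-0.1,-18,0,0,0],[-0.05,0,-0.1,-20,0,0,0],[-0.05,0,-0.1,-21,0,0,0],[-0.05,0,-0.1,-21.6,0,0,0],[-0.05,0,-0.1,-21.6,0,0,0],[-0.05,0,-0.1,-21.6,0,0,0]]]'
python3 - <<'E'
from h import *
from rig import env
d=env.get_image("scene"); crop(d,190,90,120,110,6,'s3.png')
E
```

```text
time_s: 3.58
position: [0.5176, -0.147, 0.0159]
tool_rot: [[0.962, 0.001, 0.273], [-0.273, -0.001, 0.962], [0.001, -1.0, -0.0]]
ft_force: [0.4, 0.2, 0.1]
grip_width: 0.0403
```

View pics/s3.png

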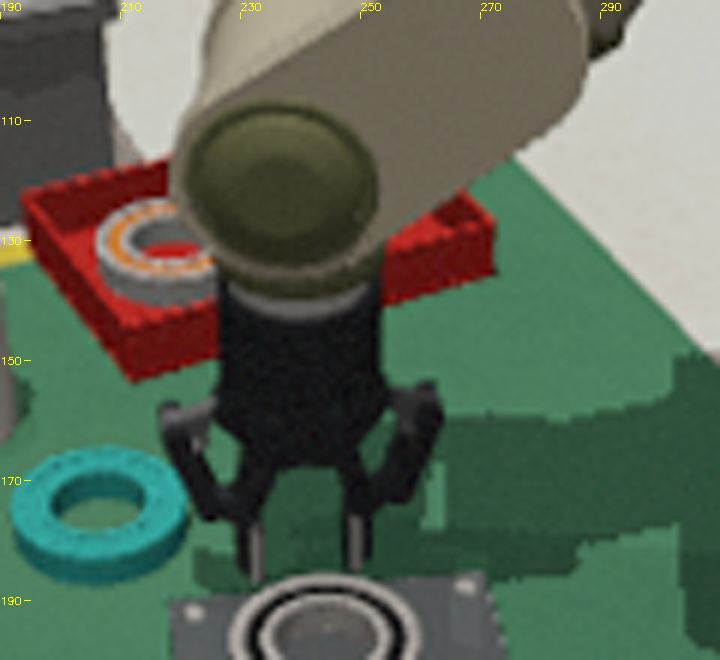

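```bash
python3 - <<'E'
from h import *
d=load('scene')
for z in np.arange(0,.36,.03): print(round(z,2),proj(d,[.5176,-.147,z])[0], proj(d,[.5176+.274*.06,-.147+.962*.06,z])[0])
E
```

```text
0.0 [240.46903647 189.02898186] [243.13060405 202.61549526]
0.03 [240.32284735 181.51106115] [243.02891928 195.03941425]
0.06 [240.1716865  173.70868379] [242.92369371 187.16284884]
0.09 [240.01531456 165.60616836] [242.81475345 178.96835883]
0.12 [239.85347846 157.18672605] [242.7019146  170.43719904]
0.15 [239.68591073 148.43236912] [242.58498276 161.54920378]
0.18 [239.51232877 139.3238116 ] [242.46375259 152.28266034]
0.21 [239.33243419 129.84036144] [242.33800736 142.61417049]
0.24 [239.14591215 119.95980374] [242.20751864 132.51849913]
0.27 [238.95243092 109.65827474] [242.07204606 121.9684093 ]
0.3 [238.75164137  98.91012613] [241.93133718 110.93448259]
0.33 [238.5431769   87.68777973] [241.78512769  99.3849247 ]
```

The fingers are behind the bearing at y = -9 mm and everything is clear; the wrist's lowest point is about z 0.18 and the dial top 0.145. Now I make a slow push to the mouth, easing it onto the centre line.

```bash
python3 -m inch '[[[-0.05,0.14,0.48,0,0,0,0],[-0.05,0.27,0.96,0,0,0,0],[-0.05,0.38,1.3,0,0,0,0],[-0.05,0.46,1.6,0,0,0,0],[-0.05,0.55,1.92,0,0,0,0],[-0.05,0.67,2.54,0,0,0,0],[-0.05,0.78,3.16,0,0,0,0],[-0.05,0.9,3.78,0,0,0,0],[-0.05,1.02,4.4,0,0,0,0],[-0.05,1.13,5.02,0,0,0,0],[-0.05,1.25,5.64,0,0,0,0],[-0.05,1.37,6.26,0,0,0,0],[-0.05,1.48,6.88,0,0,0,0],[-0.05,1.5,7.1,0,0,0,0],[-0.05,1.5,7.1,0,0,0,0]]]'
python3 - <<'E'
from h import *
from rig import env
d=env.get_image("scene"); pickle.dump(d,open('sc.pkl','wb')); crop(d,200,130,110,120,6-1,'s4.png')
E
```

```text
time_s: 5.5
position: [0.5323, -0.0756, 0.0153]
tool_rot: [[0.962, 0.0, 0.273], [-0.273, 0.0, 0.962], [-0.0, -1.0, 0.001]]
ft_force: [1.1, 0.0, 0.9]
grip_width: 0.0411
```

View pics/s4.png

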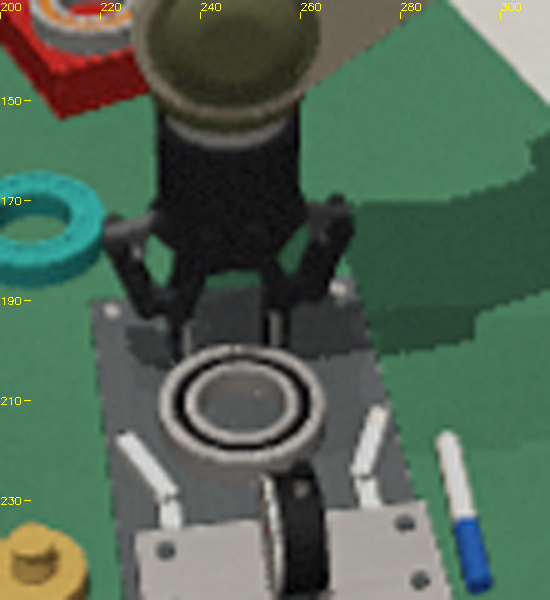

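```bash
cat > gg.py <<'E'
from h import *
g=np.load('g.npy');c,s=np.cos(g[2]),np.sin(g[2]);R=np.array([[c,-s],[s,c]])
tg=lambda p: (R.T@(np.array(p)[:2]-g[:2])*1000).round(1)
def ring(d,b,r=45):
    P=[]
    for a in np.arange(0,6.28,.4):
        p=R@(np.array(b)/1000+r/1000*np.array([np.cos(a),np.sin(a)]))+g[:2]; P.append([*p,.032])
    return proj(d,P)
E
python3 - <<'E'
from gg import *
d=load('sc')
b=at(d,242/5+199.6,403/5+129.6,.032);print(tg(b), tg([.5323,-.0756]))
crop(d,200,130,110,120,5,'s5.png',ring(d,tg(b)))
E
```

```text
[-51.3  -4.2] [-103.    -3.8]
```

View pics/s5.png

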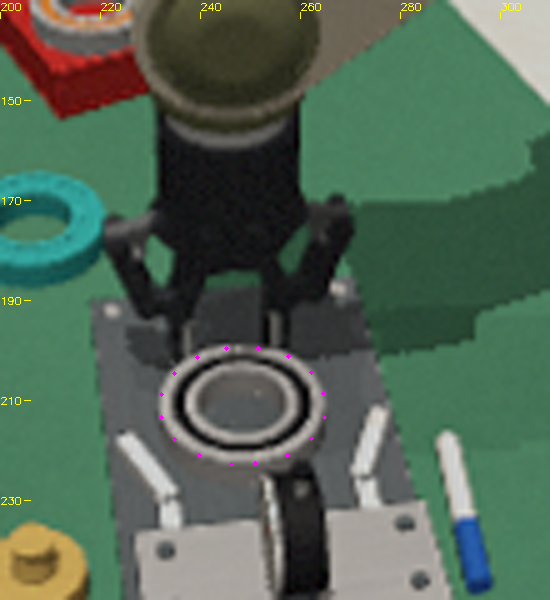

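```bash
python3 -m inch '[[[-0.05,0.09,0.47,0,0,0,0],[-0.05,0.18,0.94,0,0,0,0],[-0.05,0.27,1.41,0,0,0,0],[-0.05,0.36,1.88,0,0,0,0],[-0.05,0.45,2.35,0,0,0,0],[-0.05,0.54,2.82,0,0,0,0],[-0.05,0.63,3.29,0,0,0,0],[-0.05,0.72,3.76,0,0,0,0],[-0.05,0.81,4.2,0,0,0,0],[-0.05,0.81,4.24,0,0,0,0],[-0.05,0.81,4.24,0,0,0,0]]]'
python3 - <<'E'
from gg import *
from rig import env
print(tg(env.observe()['position']))
d=env.get_image("scene"); pickle.dump(d,open('sc.pkl','wb')); crop(d,210,170,90,90,8,'s6.png',ring(d,tg(env.observe()['position'])+[51.5,0]))
E
```

```text
time_s: 6.92
position: [0.5404, -0.0333, 0.0154]
tool_rot: [[0.962, 0.0, 0.273], [-0.273, 0.0, 0.962], [0.0, -1.0, 0.0]]
ft_force: [0.2, 0.0, 0.2]
grip_width: 0.0406
[-60.1   0. ]
```

View pics/s6.png

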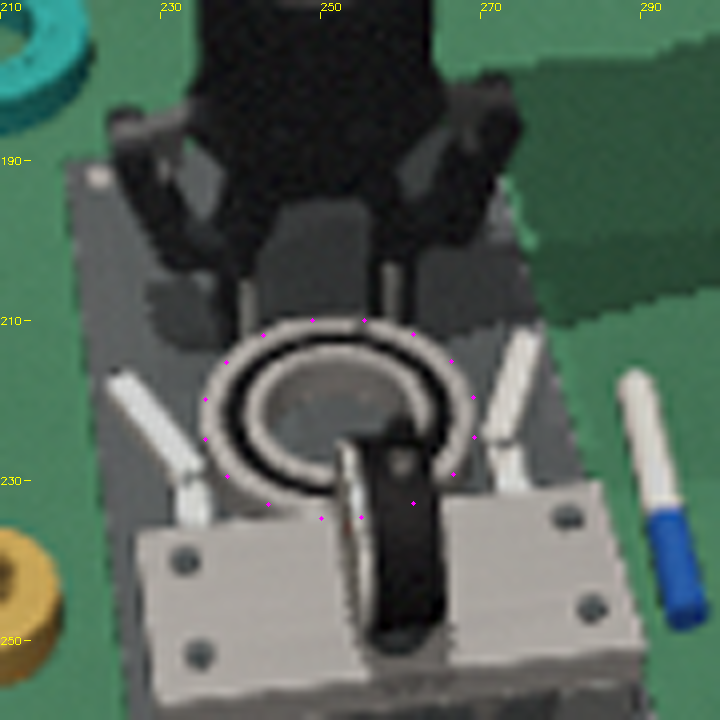

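```bash
python3 -m inch '[[[-0.05,0.12,0.43,0,0,0,0],[-0.05,0.25,0.87,0,0,0,0],[-0.05,0.37,1.3,0,0,0,0],[-0.05,0.49,1.73,0,0,0,0],[-0.05,0.62,2.17,0,0,0,0],[-0.05,0.74,2.6,0,0,0,0],[-0.05,0.83,2.9,0,0,0,0]]]'
python3 - <<'E'
from gg import *
from rig import env
o=env.observe()
print(tg(o['position']),o['ft_force'],o['wrist_torque'])
d=env.get_image("scene"); pickle.dump(d,open('sc.pkl','wb')); crop(d,210,170,90,90,8,'s7.png')
E
```

```text
time_s: 7.85
position: [0.5487, -0.0043, 0.0153]
tool_rot: [[0.962, -0.0, 0.273], [-0.273, -0.0, 0.962], [-0.0, -1.0, -0.0]]
ft_force: [0.2, -2.9, 0.2]
grip_width: 0.0407
[-29.9  -0. ] [ 0.15237658 -2.85649257  0.22323397] [-0.48591132  0.17461632  0.012241  ]
```

View pics/s7.png

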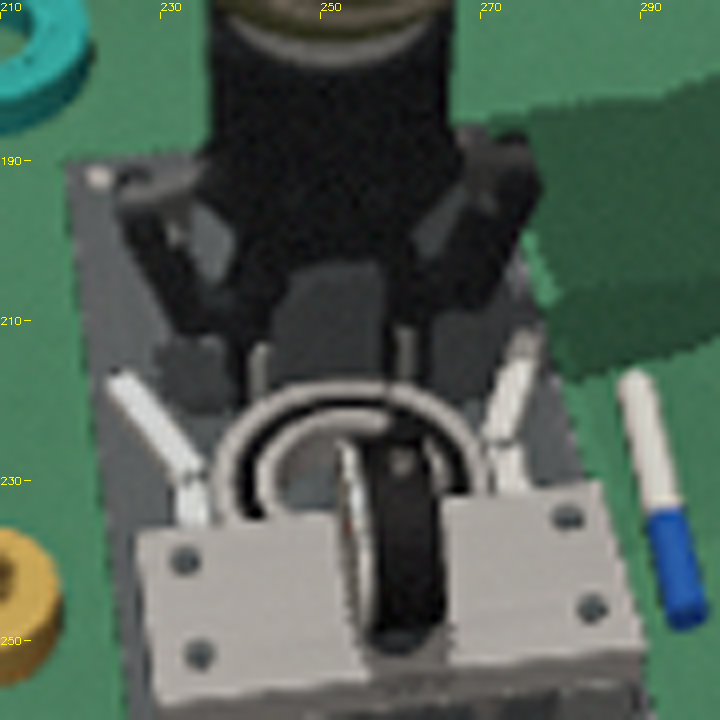

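The bearing is entering straight with no rail load: 3 N, all along the feed. I'll continue slowly.

```bash
python3 -m inch '[[[-0.05,0.11,0.38,0,0,0,0],[-0.05,0.22,0.77,0,0,0,0],[-0.05,0.33,1.15,0,0,0,0],[-0.05,0.44,1.54,0,0,0,0],[-0.05,0.55,1.92,0,0,0,0],[-0.05,0.66,2.31,0,0,0,0],[-0.05,0.77,2.69,0,0,0,0],[-0.05,0.88,3.08,0,0,0,0]]]'
python3 - <<'E'
from gg import *
from rig import env
o=env.observe()
print(tg(o['position']),R.T@o['ft_force'][:2],o['ft_force'][2])
E
```

```text
time_s: 8.9
position: [0.5576, 0.0265, 0.0153]
tool_rot: [[0.962, -0.0, 0.273], [-0.273, -0.0, 0.962], [-0.0, -1.0, -0.0]]
ft_force: [-1.1, -2.7, 1.0]
grip_width: 0.0406
[ 2.1 -0.1] [-2.91355408  0.31546207] 1.0213542972954361
```

Expected contact is at TCP x ≈ 9. From here I go in 1 mm steps.

```bash
python3 -m inch '[[[-0.05,0.04,0.14,0,0,0,0],[-0.05,0.08,0.27,0,0,0,0],[-0.05,0.11,0.38,0,0,0,0],[-0.05,0.14,0.48,0,0,0,0]]]'
python3 -c "
from gg import *
from rig import env
o=env.observe()
print(tg(o['position']),R.T@o['ft_force'][:2],o['ft_force'][2])"
python3 -m inch '[[[-0.05,0.03,0.1,0,0,0,0],[-0.05,0.05,0.19,0,0,0,0]]]'
python3 -c "
from gg import *
from rig import env
o=env.observe()
print(tg(o['position']),R.T@o['ft_force'][:2],o['ft_force'][2])"
```

```text
time_s: 9.4
position: [0.5589, 0.0311, 0.0153]
tool_rot: [[0.962, -0.0, 0.273], [-0.273, -0.0, 0.962], [-0.0, -1.0, -0.0]]
ft_force: [-1.6, -3.1, 0.8]
grip_width: 0.0406
[ 6.9 -0.1] [-3.39129742  0.72345422] 0.7558116193305929
time_s: 9.65
position: [0.5594, 0.033, 0.0153]
tool_rot: [[0.962, 0.0, 0.273], [-0.273, 0.0, 0.962], [0.0, -1.0, 0.0]]
ft_force: [-0.5, -3.1, -0.1]
grip_width: 0.0407
[ 8.9 -0.1] [-3.08077425 -0.36280118] -0.07692238748115121
```

```bash
F='
from gg import *
from rig import env
o=env.observe()
print(tg(o["position"]),R.T@o["ft_force"][:2],o["ft_force"][2])'
python3 -m inch '[[[-0.05,0.015,0.05,0,0,0,0],[-0.05,0.03,0.1,0,0,0,0]]]' | grep -e grip
python3 -c "$F"
python3 - <<'E'
from gg import *
from rig import env
d=env.get_image("scene"); crop(d,210,170,90,90,8,'s8.png',ring(d,[60,0]))
d=env.get_image("top"); crop(d,170,115,110,90,7,'t8.png',ring(d,[60,0]))
E
```

```text
grip_width: 0.0405
[ 9.8 -0.1] [-4.78439123  0.53897268] 0.8232593785758054
```

View pics/s8.png

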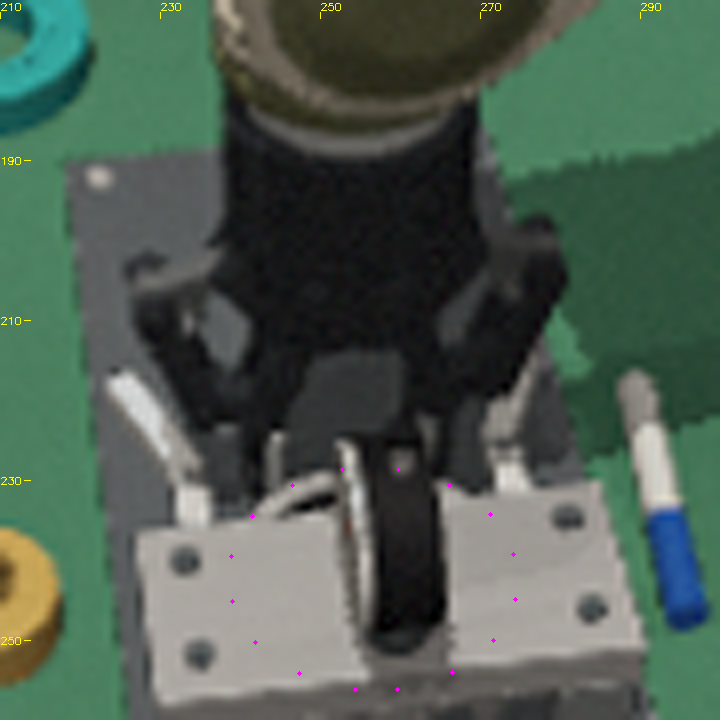

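View pics/t8.png

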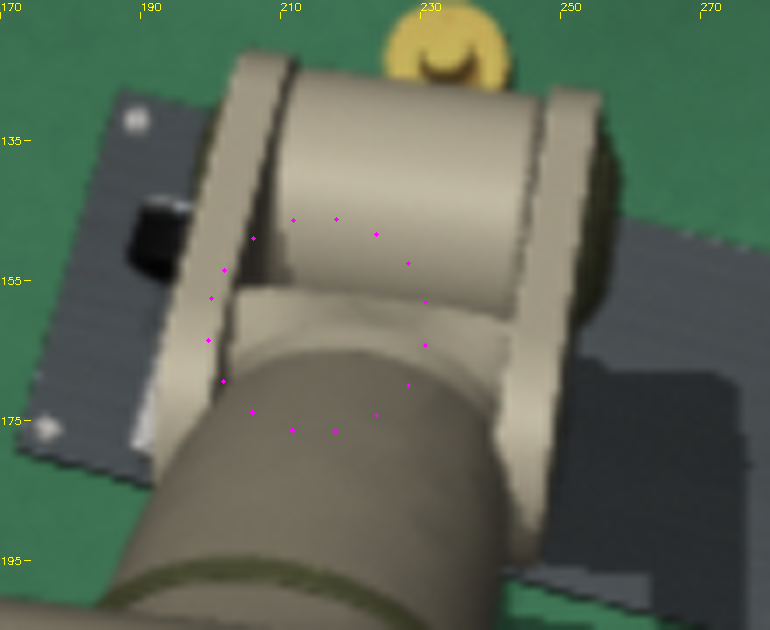

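```bash
F='
from gg import *
from rig import env
o=env.observe()
print(tg(o["position"]),R.T@o["ft_force"][:2],o["ft_force"][2])'
python3 -m inch '[[[-0.05,0.015,0.05,0,0,0,0],[-0.05,0.015,0.05,0,0,0,0]]]' | grep -e time
python3 -c "$F"
python3 -m inch '[[[-0.05,0.015,0.05,0,0,0,0],[-0.05,0.015,0.05,0,0,0,0]]]' | grep -e time
python3 -c "$F"
```

```text
time_s: 10.25
[10. -0.] [-6.36004772  0.11850527] 1.0291725051176688
time_s: 10.5
[10.1 -0. ] [-8.56633727  0.70039352] 2.6451458251607436
```

```bash
F='
from gg import *
from rig import env
o=env.observe()
print(tg(o["position"]),R.T@o["ft_force"][:2],o["ft_force"][2],o["wrist_torque"])'
python3 -m inch '[[[-0.05,0.015,0.05,0,0,0,0],[-0.05,0.03,0.1,0,0,0,0],[-0.05,0.03,0.1,0,0,0,0]]]' | grep -e time
python3 -c "$F"
```

```text
time_s: 10.88
[10.3  0.1] [-14.04730332   1.364871  ] 2.8505996793723116 [-2.10988249  0.77283066 -0.0396736 ]
```

The force rises to 14 N with no travel. Lateral force is only about 1 N, so the bearing is seated on both pins. Now I back straight out, lift and check.

```bash
python3 -m inch '[[[-0.05,-0.1,-0.35,0,0,0,0],[-0.05,-0.3,-1.05,0,0,0,0],[-0.05,-0.6,-2.1,0,0,0,0],[-0.05,-1,-3.5,0,0,0,0],[-0.05,-1.4,-4.9,0,0,0,0],[-0.05,-2,-7,0,0,0,0],[-0.05,-2,-7,3,0,0,0],[-0.05,-2,-7,8,0,0,0],[-0.05,-2,-7,14,0,0,0],[-0.05,-2,-7,19,0,0,0],[-0.05,-2,-7,19,0,0,0]]]'
python3 - <<'E'
from gg import *
from rig import env
d=env.get_image("scene"); crop(d,210,190,100,90,8,'s9.png',ring(d,[60,0])); 
P=[]
for y in(-29,29):
    p=R@[.101,y/1000]+g[:2]; P.append([*p,.028])
print(env.observe()['position'])
E
```

```text
time_s: 12.25
position: [0.5414, -0.035, 0.209]
tool_rot: [[0.962, 0.008, 0.274], [-0.274, -0.002, 0.962], [0.008, -1.0, 0.0]]
ft_force: [-0.5, -1.2, -0.1]
grip_width: 0.0404
[ 0.54041229 -0.03473582  0.20639517]
```

View pics/s9.png

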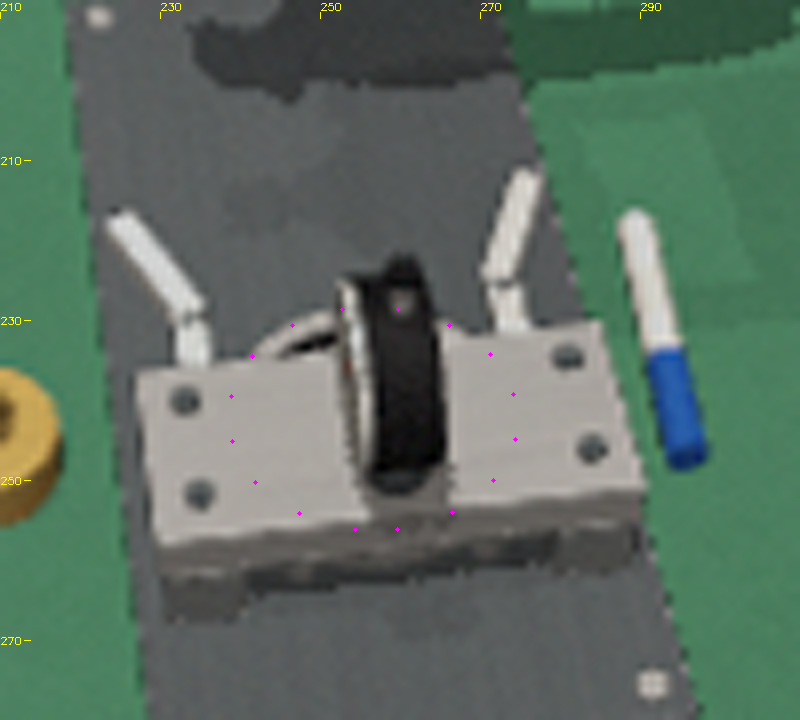

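The bearing matches the predicted home outline and nothing else has moved. Next I shut the fingers and go above the grey logger's button.

```bash
python3 -m inch '[[[-1,-1.4,4.7,1,0,0,0],[-1,-2.8,9.4,1,0,0,0],[-1,-4.3,14.1,1,0,0,0],[-1,-5.7,18.8,1,0,0,0],[-1,-7.1,23.5,1,0,0,0],[-1,-8.5,28.2,1,0,0,0],[-1,-10,32.9,-1,0,0,0],[-1,-11,36,-4,0,0,0],[-1,-11.45,37.7,-8,0,0,0],[-1,-11.45,37.7,-11,0,0,0],[-1,-11.45,37.7,-12,0,0,0],[-1,-11.45,37.7,-12,0,0,0]]]'
python3 - <<'E'
from gg import *
from rig import env
o=env.observe();print(o['position'],o['ft_force'],o['grip_width'])
d=env.get_image("scene"); crop(d,310,240,90,90,7,'s10.png',proj(d,[[.4255,.3423,.062]]))
d=env.get_image("top"); crop(d,80,170,80,80,7,'t10.png')
E
```

```text
time_s: 13.8
position: [0.4257, 0.3424, 0.0847]
tool_rot: [[0.962, -0.002, 0.274], [-0.274, -0.001, 0.962], [-0.001, -1.0, -0.001]]
ft_force: [-0.0, 0.5, 0.6]
grip_width: -0.0001
[0.42571248 0.34242155 0.08472018] [-0.00369885  0.48907215  0.64061204] -6.192137476174714e-05
```

View pics/s10.png

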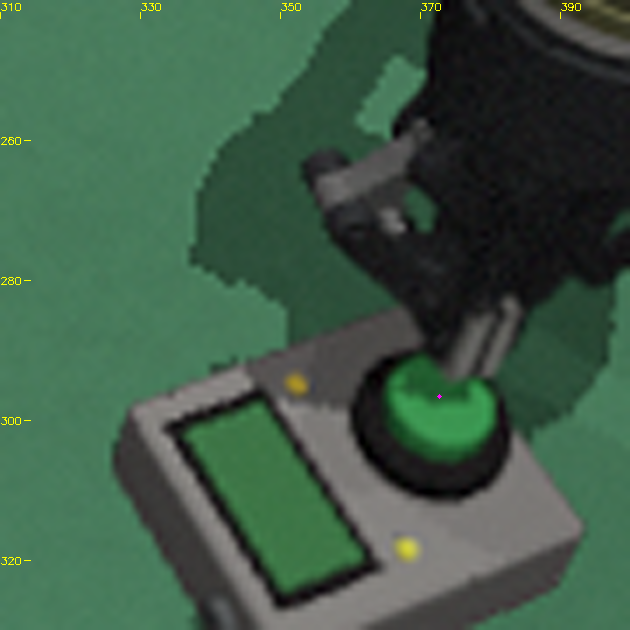

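View pics/t10.png

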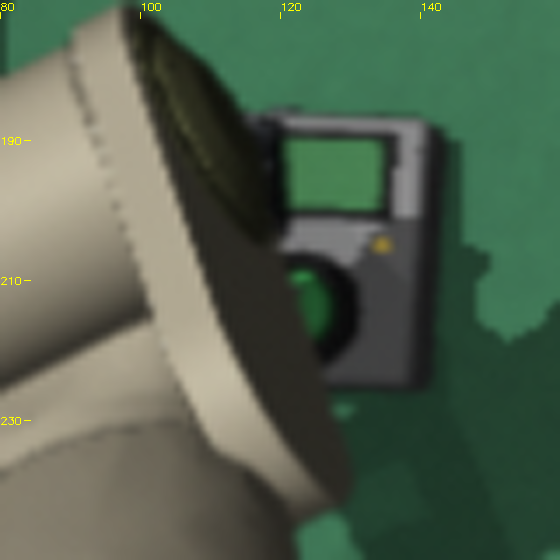

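Fingers are centred over the button. Pressing in steps and watching the force.

```bash
python3 -m inch '[[[-1,0,0,-0.8,0,0,0],[-1,0,0,-1.5,0,0,0],[-1,0,0,-2,0,0,0],[-1,0,0,-2.3,0,0,0],[-1,0,0,-2.4,0,0,0],[-1,0,0,-2.4,0,0,0]]]' | grep -E 'time|pos|ft'
python3 -m inch '[[[-1,0,0,-0.15,0,0,0],[-1,0,0,-0.3,0,0,0],[-1,0,0,-0.3,0,0,0]]]'| grep -E 'time|pos|ft'
python3 -m inch '[[[-1,0,0,-0.1,0,0,0],[-1,0,0,-0.2,0,0,0],[-1,0,0,-0.2,0,0,0]]]'| grep -E 'time|pos|ft'
```

```text
time_s: 14.65
position: [0.4257, 0.3429, 0.0614]
ft_force: [-0.7, 0.7, 1.0]
time_s: 15.02
position: [0.4258, 0.343, 0.0583]
ft_force: [-1.7, -0.5, 3.5]
time_s: 15.4
position: [0.4258, 0.343, 0.0563]
ft_force: [-1.1, -0.9, 4.7]
```

```bash

python3 -m inch '[[[-1,0,0,-0.05,0,0,0],[-1,0,0,-0.1,0,0,0],[-1,0,0,-0.1,0,0,0]]]'| grep -E 'time|pos|ft'
python3 -m inch '[[[-1,0,0,-0.05,0,0,0],[-1,0,0,-0.1,0,0,0],[-1,0,0,-0.1,0,0,0]]]'| grep -E 'time|pos|ft'
```

```text
time_s: 15.78
position: [0.4259, 0.343, 0.056]
ft_force: [-2.7, -1.3, 9.6]
time_s: 16.15
position: [0.4259, 0.343, 0.0558]
ft_force: [-5.3, -3.8, 18.6]
```

The button is at its hard stop: z 0.0558 and 18.6 N, against 5 N of spring force. Now release and move clear.

```bash
python3 -m inch '[[[-1,0,0,0.3,0,0,0],[-1,0,0,0.8,0,0,0],[-1,0,0,1.6,0,0,0],[-1,0,0,4,0,0,0],[-1,0,0,9,0,0,0],[-1,0,0,14,0,0,0],[-1,-4,3,17,0,0,0],[-1,-9,6,17,0,0,0],[-1,-13,10,17,0,0,0],[-1,-17,14,17,0,0,0],[-1,-20,16,17,0,0,0],[-1,-20,16,17,0,0,0],[-1,-20,16,17,0,0,0]]]'
python3 - <<'E'
from gg import *
from rig import env
d=env.get_image("top"); crop(d,168,122,134,92,5,'t11.png',ring(d,[60,0]));cv2.imwrite('pics/topf.png',cv2.resize(d["frame"][:,:,::-1],(800,600)))
d=env.get_image("scene"); cv2.imwrite('pics/scenef.png',cv2.resize(d["frame"][:,:,::-1],(800,600)))
crop(d,320,270,80,75,7,'s11.png',proj(d,[[.4255+.016*np.cos(a),.3423+.016*np.sin(a),.062] for a in np.arange(0,6.28,.7)]))
E
```

```text
time_s: 17.77
position: [0.2263, 0.5027, 0.2244]
tool_rot: [[0.962, 0.0, 0.273], [-0.273, -0.0, 0.962], [0.0, -1.0, -0.0]]
ft_force: [0.1, 0.2, 0.3]
grip_width: -0.0001
```

View pics/t11.png

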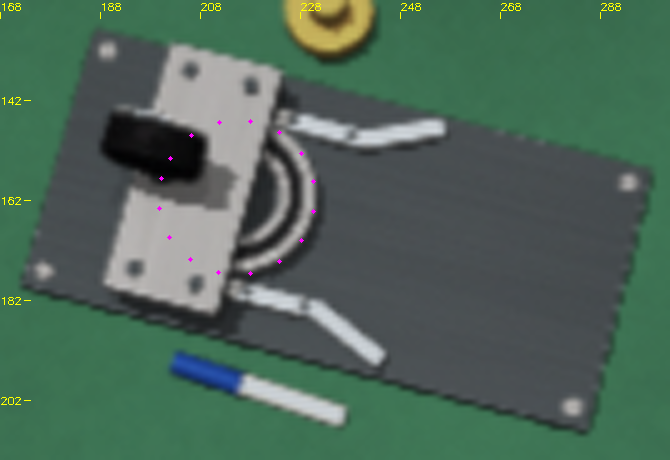

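View pics/scenef.png

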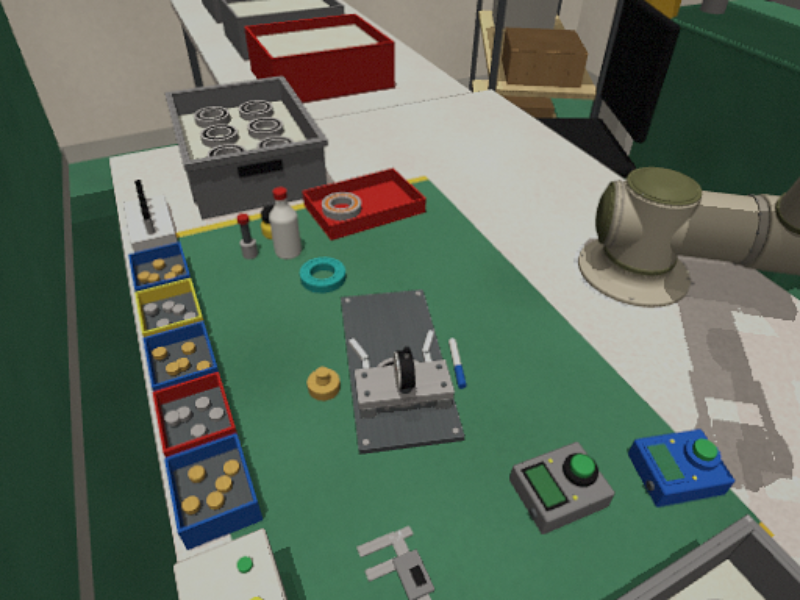

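View pics/s11.png

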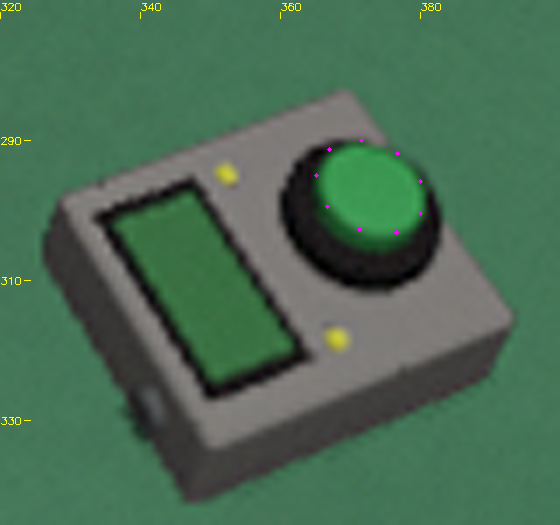

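The bearing fits the home outline in the top view, the button is back up, and the marker, master and other items are where they were. Handing in.

```bash
python3 -c "
from rig import env
print(env.close_job())"
```

```text
the job is handed in; nothing more can be done
None
```

The bearing is home against the stop pins and the reading was stored with one full press of the grey logger's green button. I handed the job in at about 18 s of the 45 s allowed.

- **Push:** I slid the black-sealed bearing flat along the bed with the half-open fingers behind it, using about 3 N. At the pins the force rose to 14 N with no further travel. Sideways force was only about 1 N, so I take it to be on both pins.
- **Button:** I pressed with shut fingers until it stopped at 6 mm of travel, with the force at 18.6 N against a 5 N spring. Then I released it and moved clear.
- **Last checks:** The top picture shows the bearing within about 1 px of the home outline. The button is back up, everything else in view looks unmoved, and the force on the tool is near zero.
- **Small disagreement:** The push stopped about 1 mm past where I had predicted, which is within the calibration error. No check failed.

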